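Feed a mortar cube to the end stop of a locked slide stage

TASK

The mortar cube rides in the nest of a slide carriage that is locked in its start position. With the fingertips press the carriage's lock button down and, keeping it down all the way, push the carriage along its rails until it is right up against the end stop; then let the button come up so that the lock catches there. Pick nothing up, do not touch the cube, and leave the other things on the worktop where they are.

Things in the scene. Friction and masses are not known exactly. Their poses are not given: they have to be found in the camera images.
- stage: Fixed slide stage: aluminium base plate 124 x 310 x 12 mm with two steel guide rails. Origin: at worktop height under the middle of the rails. y axis: along the rails from the start end to the end stop (the travel; at zero yaw to the robot's left, yaw up to 0.5 rad either way); x axis: across them. On its +x side a dark steel lock rack 41 mm high with downward teeth 10 mm apart.
- carriage (a joint): Travel of the carriage along the stage's +y in m: 0 at the locked start, 0.095 to 0.145 at the end stop. A grey block 64 mm across, 120 mm long, deck at z = 38 mm; sliding takes about 2.5 N. Rear half: the cube's nest; front half: the lock button; at its front edge an upright thumb wall (46 mm across, top z = 68 mm), its rear face 23 mm ahead of the button's centre, on which a fingertip can push.
- lock_button (a joint): How far the lock button is pressed, in m: 0 up, 0.008 fully down (spring, 2.5 N to start, 7.5 N fully down; returns when let go). Up, its cross pin sits between rack teeth and blocks the carriage (1 mm play); pressed 4 mm or more it is clear. Let go on the way it locks between the next teeth. At the end a catch tooth on the stop lets it come up only when the carriage is fully home.
- button_top (a point): Centre of the top face of the black ribbed lock button, a rectangular pad 38 mm across the rails and 34 mm along them, its top at z = 50 mm when up and 42 mm when down. The point moves with the button; its axes are parallel to the stage's.
- carriage_nose (a point): Middle of the front face of the carriage's rubber nose pad, which meets the end stop; z = 28 mm. Moves with the carriage; axes parallel to the stage's.
- stop_face (a point): Middle of the contact face of the end stop, a dark steel block 82 x 24 mm, 42 mm high, with a black clamp knob up to z = 54 mm, fixed across the rails at a place that varies; z = 28 mm. Axes parallel to the stage's, the face looks to -y. On its +x side an arm 41 mm high with the catch tooth reaches 42 mm back towards the carriage.
- nest (a point): Middle of the floor of the carriage's cube nest, at z = 38 mm; a square steel lip 8 mm high surrounds it, 45 mm clear inside. Its centre is 55 mm behind the button's centre. Moves with the carriage.
- cube_center (a point): Centre of the 40 mm mortar cube in the nest (its top at z = 78 mm). It rides along; not to be touched by the robot.
- cube: The same cube; origin at the centre of its underside.
- spare_cube_center (a point): Centre of another 40 mm mortar cube, standing on the worktop beside the stage; leave it alone.
- tin: Round white sample tin with lid, 60 mm across, 40 mm high, on the worktop; origin at the centre of its underside; leave it alone.
- watch: Black stopwatch, 71 x 60 x 19 mm, lying on the worktop; origin at the centre of its underside; leave it alone.
Things that resemble listed ones, but are neither listed nor needed, are in the scene too. What is shaped like the cube but black is not meant.

How it is judged:
By the outcome, as a careful person would: the job done as asked, in the order asked, and still so for the second after the job is handed in, with the robot touching nothing.
It also fails if it takes over 38 s, if anything falls off the work surface, if the arm or the gripper's body presses on something with over 40 N, if the wrist force passes 120 N, or if a joint passes its speed limit or range.

ROBOT

A 6-joint arm with a two-finger parallel gripper is mounted at the origin on a cart in front of the work surface, level with it; the furniture and walls round the work are solid. World frame = base frame: x ahead of the robot, y to its left, z up, the work surface at z = 0. Lengths are in mm, angles in rad, forces in N, time in s.
With the tool pointing down it reaches from about 350 to 775 mm from the base axis. Payload 5.5 kg.
Tool frame: the origin (TCP) lies between the finger pads; the fingertips stand arm.finger_overhang ahead of it and the grasp point (between the pads) lies 2 mm behind it (arm.finger_overhang is the distance from the TCP to the fingertips, in mm); z points along the fingers, y is the line along which they close (so a half turn about z gives the same grasp; the last joint's range is limited). The gripper opens to 85 mm and grips with 20 to 120 N. Pads are 22 mm wide; open, the fingers measure 114 mm over their backs; the gripper's body (76 mm by 85 mm) begins 54 mm behind the grasp point. The pads swing forward as they close: fully open they stand 13 mm farther back than shut.
Start: joints at [1.152, 0.313, 0.046, 1.304, 0, 1.431], TCP at [158.265, 552.831, 248.323] pointing down, gripper open.
Joint ranges: [-2.76, 2.76], [-0.86, 1.69], [-1.03, 1.26], [-2.2, 2.34], [-1.47, 1.5], [-3.14, 3.14]. Speed limits (rad/s): [2.57, 2.57, 3.14, 3.14, 3.14, 3.14].

INTERFACE

Orientations are given as [roll, pitch, yaw] about the fixed x, y, z axes, in that order (R = Rz(yaw) Ry(pitch) Rx(roll)).
In Python, from bench import arm gives the robot as it stands.
- The arm moves only by the tool apply_moves, never from a script. Its argument "steps" is a list of rows, each an object of numbers: "hand": the opening in per cent of the stroke, from 0 (shut) to 100 (fully open); "x", "y", "z": the shift along the tool's x, y, z in mm; "roll": the turn about the tool's z in degrees. In form: [{"hand": .., "x": .., "y": .., "z": .., "roll": ..}, ...]. A call has 1 to 20 rows; each row shifts and turns the commanded pose from where the row before left it, along the tool's axes as they then stand; what a row does not reach is not made up. A row lasts 1/12 s, in which the tool goes at most 41.7 mm and 7.16 degrees, less where a joint would pass 70% of its speed; a pose out of reach is approached as far as the arm can. A call with a gripper value outside its range is refused whole. The fingers move at their own pace and stop on an object; "grip_force" is the grip in N (left out, the last holds). Time passes only in rows, so rows that do not move let the fingers close. It gives the time, the measured TCP pose, the force, the opening and the grip force at its end, in the units of the state.
- arm.sense(): the state, without advancing time (a new reading comes with each control period).
- arm.capture(name): name is "scene" or "top" or "wrist"; returns (picture, depth): 384x512x3 uint8, blue, green, red; 384x512 float32, mm along the optical axis (not along the pixel's ray), 0 where there is no reading.
- arm.get_calibration(name): a dict with "fx", "fy", "cx", "cy" (pixels), "dist" ([k1, k2, p1, p2, k3] as OpenCV has them; the pictures are not rectified), "xyz" and "attitude" of the camera in the world. Camera axes: x right, y down, z forward; pixel columns grow to the right and rows downward; lengths in mm; the calibration is good to about 2 mm. A picture is of the moment at which its call begins: read the wrist's pose just before it. get_calibration takes no time and is no camera call; for the wrist camera it gives the pose at the moment of the call.
- arm.finish_job(): hands the job in; it is judged then, once.
The state is a dict: "t": time; "joints": joint angles; "qd": joint speeds; "effort": joint torques, N m; "tool_pos": TCP position; "ee_rot": TCP orientation; "wrist_force": force on the tool from outside, world axes, zero at the start; "moment": the same for the moment, N m; "gripper_width": finger opening in mm; "grip_force": force on a finger pad.
Only numpy, scipy, OpenCV 4.12 (cv2) and the standard library are available. Lean on these libraries where they do the work, as an engineer would, in place of code of your own. Each camera call takes 0.05 s, during which the arm holds its last target. There are 200 camera calls.

## Working session

There is one attempt and no reset: what is moved stays moved. The work goes in short steps, Python scripts to look and compute and a tool call to move; the robot and the scene stay as the last step left them, time stands still between calls to the robot, and variables do not carry over. Pictures are saved under pics/ and viewed, at most 10 in all, crops included, and the job is handed in when it is done.

Besides the shell and the picture viewer there is one more tool, called as name(argument=value, ...), one argument or row to a line, values as JSON. apply_moves: Moves the arm, as the interface text tells. Its arguments: {"type":"object","properties":{"steps":{"type":"array","items":{"type":"object","properties":{"hand":{"type":"number"},"x":{"type":"number"},"y":{"type":"number"},"z":{"type":"number"},"roll":{"type":"number"}}}},"grip_force":{"type":"number"}},"required":["steps"]}

```bash
mkdir -p pics
cat > h.py <<'E'
import numpy as np,cv2
from scipy.spatial.transform import Rotation as R
from bench import arm
def cloud(name):
    c=arm.get_calibration(name); p,d=arm.capture(name)
    return p,d,c
def px(c,d,u,v,z=None):
    K=np.array([[c['fx'],0,c['cx']],[0,c['fy'],c['cy']],[0,0,1.]])
    n=cv2.undistortPoints(np.array([[[u,v]]],float),K,np.array(c['dist'],float))[0,0]
    r=R.from_euler('xyz',c['attitude']).apply([n[0],n[1],1.]); o=np.array(c['xyz'])
    s=d[int(v),int(u)] if z is None else (z-o[2])/r[2]
    return o+r*s
E
python3 - <<'E'
from h import *
import pickle
for n in("top","scene"):
    p,d,c=cloud(n); pickle.dump((p,d,c),open(n+'.pkl','wb')); cv2.imwrite(f'pics/{n}.png',cv2.resize(p,(800,600),interpolation=cv2.INTER_CUBIC)); print(c)
s=arm.sense();print(s,arm.finger_overhang)
E
```

```text
{'fx': 473.14204710528685, 'fy': 473.14204710528685, 'cx': 257.5604277875546, 'cy': 193.27633167847196, 'dist': array([-0.1669698,  0.       ,  0.       ,  0.       ,  0.       ]), 'xyz': array([ 314.28829764, -105.66079841, 1672.52346944]), 'attitude': array([-3.00706498, -0.00719021, -1.54231543])}
{'fx': 402.9491394326818, 'fy': 402.9491394326818, 'cx': 259.4357521587965, 'cy': 195.14291973480485, 'dist': array([0.01048525, 0.        , 0.        , 0.        , 0.        ]), 'xyz': array([-436.30518383, -862.83921031,  764.9738247 ]), 'attitude': array([-2.08543725,  0.01531749, -0.92131399])}
{'t': 0.1, 'joints': array([1.15238692e+00, 3.13934118e-01, 4.51342869e-02, 1.30361301e+00,
       1.40119705e-05, 1.43116242e+00]), 'qd': array([ 5.55975830e-04, -2.46957127e-03,  3.44243098e-03, -2.42623443e-05,
        8.17674860e-04,  3.61765176e-04]), 'effort': array([ 3.22052889e-03, -4.81723130e+01,  2.99245656e+01,  1.25751510e-02,
       -1.09355713e-04,  4.04418216e-06]), 'tool_pos': array([158.082603  , 552.41349342, 247.51006015]), 'ee_rot': array([-3.13999382e+00, -2.38863428e-04,  2.86281695e+00]), 'wrist_force': array([0.04819684, 0.63885074, 0.37483599]), 'moment': array([4.11157413e-02, 2.90129172e-05, 4.27734942e-02]), 'grip_force': 0.0, 'gripper_width': 85.52868138455945} 17.0
```

View pics/top.png

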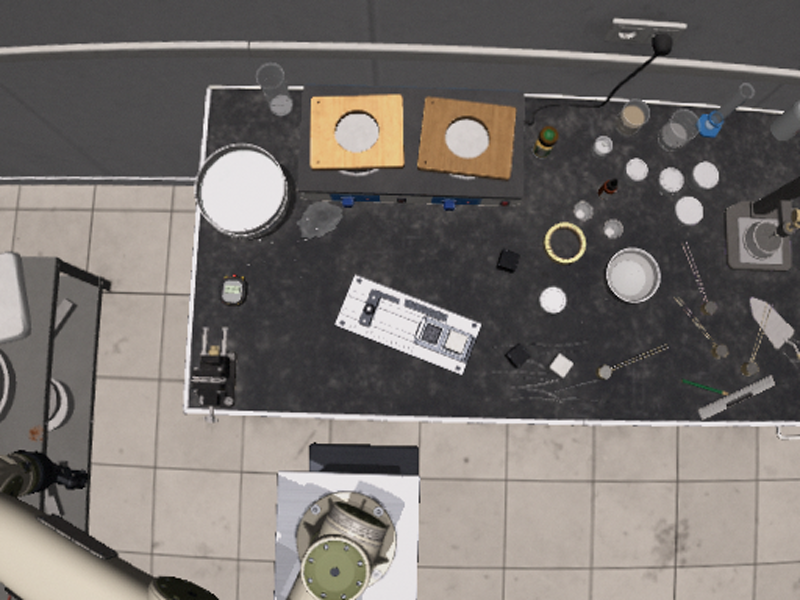

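View pics/scene.png

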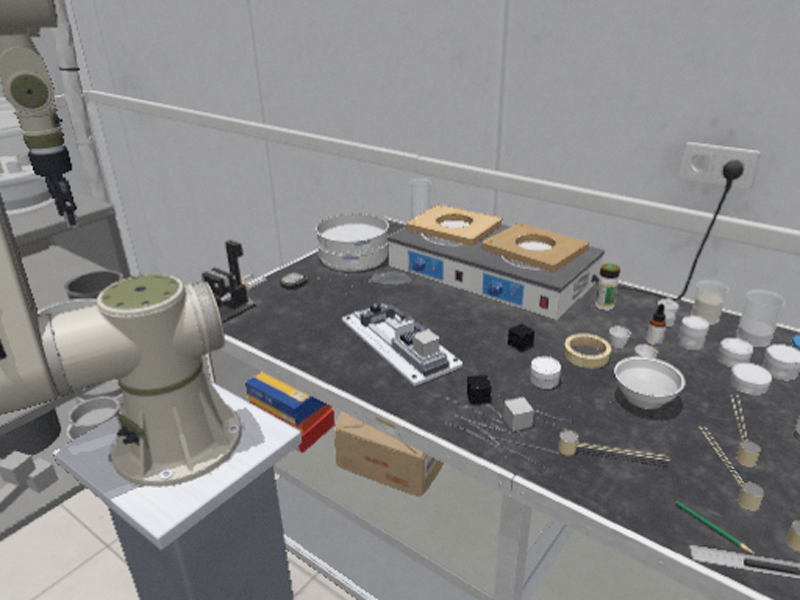

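The stage is at about (408,325) in the enlarged top view, with the end stop at (369,308), the black button at (432,332) and the cube in its nest at (455,342). The loose white cube at (561,365) is the spare. Black cubes are at (508,261) and (517,355). I'll enlarge the stage.

Run:
```python
from h import *
import pickle
p,d,c=pickle.load(open('top.pkl','rb'))
cv2.imwrite('pics/crop.png',cv2.resize(p[170:245,210:310],(800,600),interpolation=cv2.INTER_CUBIC))
# height map points of stage
pts=[]
for v in range(168,246):
    for u in range(208,312):
        q=px(c,d,u,v); pts.append([u,v,*q])
P=np.array(pts)
for lo,hi in((6,20),(60,95)):
    m=(P[:,4]>lo)&(P[:,4]<hi); print(lo,hi,m.sum(),P[m].mean(0).round(1), cv2.minAreaRect(P[m][:,2:4].astype(np.float32)))
print('worktop',np.median(P[:300,4]))
```

```text
6 20 2038 [ 255.6  206.1  493.8 -105.4   12. ] ((494.34515380859375, -119.70457458496094), (274.83251953125, 369.338623046875), 1.709246039390564)
60 95 176 [ 287.2  217.2  452.  -213.5   75.6] ((479.0639343261719, -139.94436645507812), (227.92291259765625, 44.633445739746094), 71.65392303466797)
worktop -0.28781858489651313
```

View pics/crop.png

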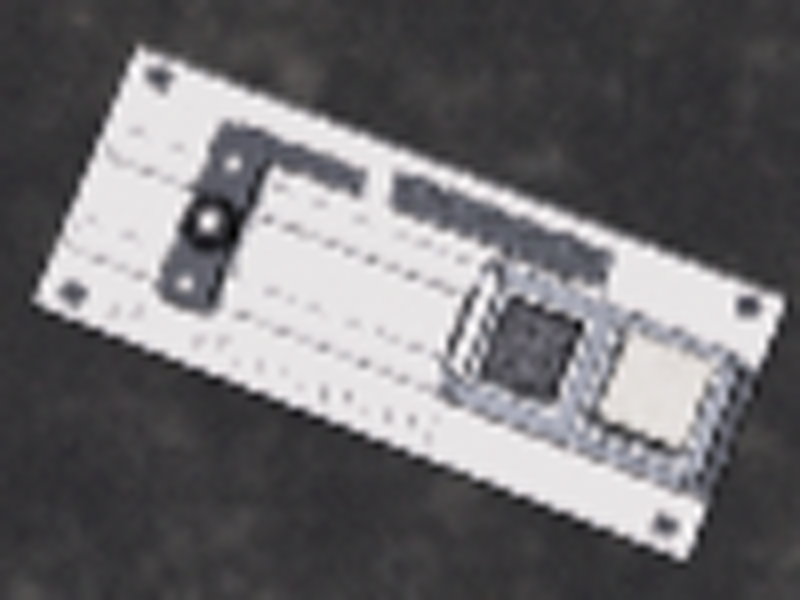

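The crop shows the plate corners at (140,45), (785,297), (690,562) and (35,300). The button is at (532,348), the cube top at (655,388), the thumb wall top at (468,325), and the stop's face edge runs from (268,150) to (218,308).

Run:
```python
from h import *
import pickle
p,d,c=pickle.load(open('top.pkl','rb'))
f=lambda u,v,z:px(c,d,210+(u+.5)/8-.5,170+(v+.5)/8-.5,z)
cs=[f(u,v,12)[:2] for u,v in((140,45),(785,297),(690,562),(35,300))]
C=np.mean(cs,0)
y=(cs[0]+cs[3]-cs[1]-cs[2]);L=np.linalg.norm(y)/2;y/=np.linalg.norm(y)
x=cs[0]+cs[1]-cs[2]-cs[3];print('L,W',L,np.linalg.norm(x)/2,'x yaw',np.arctan2(x[1],x[0]))
yaw=np.arctan2(-y[0],y[1]);xx=np.array([y[1],-y[0]]);print('C',C,'yaw',yaw)
for n,u,v,z in(('btn',532,348,50),('cube',655,388,78),('wall',468,325,68),('stop+',268,150,42),('stop-',218,308,42),('knob',210,222,54)):
    q=f(u,v,z);r=q[:2]-C;print(n,q.round(1),'stage xy',(r@xx).round(1),(r@y).round(1))
```

```text
L,W 308.860931687775 123.71341114722118 x yaw -0.33780755556901987
C [ 490.50198307 -124.79694288] yaw -0.34935987828167964
btn [ 467.3 -176.7   50. ] stage xy -4.0 -56.7
cube [ 449.1 -227.9   78. ] stage xy -3.6 -111.1
wall [ 474.6 -148.4   68. ] stage xy -6.8 -27.6
stop+ [551.2 -60.1  42. ] stage xy 34.9 81.5
stop- [481.4 -40.7  42. ] stage xy -37.3 75.9
knob [517.3 -36.5  54. ] stage xy -5.0 92.2
```

Sizes check out: plate 309 x 124 mm, button to cube 54 mm. The yaw is about -0.347 rad. I'll shut the fingers, raise the tool and turn tool x onto the stage's +y (tool yaw 1.224).

apply_moves(
  steps=[
    {"hand": 0, "z": -3, "roll": 6.7},
    {"hand": 0, "z": -3, "roll": 6.7},
    {"hand": 0, "z": -3, "roll": 6.7},
    {"hand": 0, "z": -3, "roll": 6.7},
    {"hand": 0, "z": -3, "roll": 6.7},
    {"hand": 0, "z": -3, "roll": 6.7},
    {"hand": 0, "z": -3, "roll": 6.7},
    {"hand": 0, "z": -3, "roll": 6.7},
    {"hand": 0, "z": -3, "roll": 6.7},
    {"hand": 0, "z": -3, "roll": 6.7},
    {"hand": 0, "z": -3, "roll": 6.7},
    {"hand": 0, "z": -3, "roll": 6.7},
    {"hand": 0, "z": -3, "roll": 6.7},
    {"hand": 0, "z": -3, "roll": 6.7},
    {"hand": 0},
  ],
)

```text
schema error: expected keys hand, x, y, z, roll
```

```bash
cat >> h.py <<'E'
YAW=-.347
SY=np.array([-np.sin(YAW),np.cos(YAW)]);SX=np.array([np.cos(YAW),np.sin(YAW)])
BTN=np.array([467.3,-176.7])
def st():
    s=arm.sense();T=R.from_euler('xyz',s['ee_rot']);r=s['tool_pos'][:2]-BTN
    print('t',s['t'],'pos',s['tool_pos'].round(2),'rot',s['ee_rot'].round(4),'rel btn sx,sy',(r@SX).round(2),(r@SY).round(2),'F',s['wrist_force'].round(2),'F_sy',(s['wrist_force'][:2]@SY).round(2),'w',round(s['gripper_width'],1),'q',s['joints'].round(2))
    return s,T
E
python3 - <<'E'
from h import *
s,T=st()
t=np.array([*(BTN+8*SY),150.])
print('tool delta',T.inv().apply(t-s['tool_pos']))
E
```

```text
t 0.1 pos [158.08 552.41 247.51] rot [-3.1400e+00 -2.0000e-04  2.8628e+00] rel btn sx,sy -538.74 580.5 F [0.05 0.64 0.37] F_sy 0.62 w 85.5 q [1.15 0.31 0.05 1.3  0.   1.43]
tool delta [-498.48470239 -607.73669374   98.36278882]
```

All keys are required.

apply_moves(
  steps=[
    {"hand": 0, "x": 0, "y": 0, "z": -3, "roll": 6.7},
    {"hand": 0, "x": 0, "y": 0, "z": -3, "roll": 6.7},
    {"hand": 0, "x": 0, "y": 0, "z": -3, "roll": 6.7},
    {"hand": 0, "x": 0, "y": 0, "z": -3, "roll": 6.7},
    {"hand": 0, "x": 0, "y": 0, "z": -3, "roll": 6.7},
    {"hand": 0, "x": 0, "y": 0, "z": -3, "roll": 6.7},
    {"hand": 0, "x": 0, "y": 0, "z": -3, "roll": 6.7},
    {"hand": 0, "x": 0, "y": 0, "z": -3, "roll": 6.7},
    {"hand": 0, "x": 0, "y": 0, "z": -3, "roll": 6.7},
    {"hand": 0, "x": 0, "y": 0, "z": -3, "roll": 6.7},
    {"hand": 0, "x": 0, "y": 0, "z": -3, "roll": 6.7},
    {"hand": 0, "x": 0, "y": 0, "z": -3, "roll": 6.7},
    {"hand": 0, "x": 0, "y": 0, "z": -3, "roll": 6.7},
    {"hand": 0, "x": 0, "y": 0, "z": -3, "roll": 6.7},
    {"hand": 0, "x": 0, "y": 0, "z": 0, "roll": 0},
  ],
)

```text
t: 1.35
tool_pos: [158.3, 552.8, 290.4]
ee_rot: [-3.142, -0.0, 1.223]
wrist_force: [0.2, -0.6, 0.6]
gripper_width: -0.1
grip_force: 0.0
```

Run:
```python
from h import *
s,T=st()
t=np.array([*(BTN+8*SY),150.])
print('tool delta',T.inv().apply(t-s['tool_pos']))
```

```text
t 1.35 pos [158.26 552.84 290.41] rot [-3.1416 -0.      1.2228] rel btn sx,sy -538.72 580.96 F [ 0.18 -0.55  0.63] F_sy -0.46 w -0.1 q [1.15 0.31 0.14 1.4  0.   3.07]
tool delta [-572.4343121   539.28215031  140.3985053 ]
```

apply_moves(
  steps=[
    {"hand": 0, "x": -28, "y": 26, "z": 0, "roll": 0},
    {"hand": 0, "x": -28, "y": 26, "z": 0, "roll": 0},
    {"hand": 0, "x": -28, "y": 26, "z": 0, "roll": 0},
    {"hand": 0, "x": -28, "y": 26, "z": 0, "roll": 0},
    {"hand": 0, "x": -28, "y": 26, "z": 0, "roll": 0},
    {"hand": 0, "x": -28, "y": 26, "z": 0, "roll": 0},
    {"hand": 0, "x": -28, "y": 26, "z": 0, "roll": 0},
    {"hand": 0, "x": -28, "y": 26, "z": 0, "roll": 0},
    {"hand": 0, "x": -28, "y": 26, "z": 0, "roll": 0},
    {"hand": 0, "x": -28, "y": 26, "z": 0, "roll": 0},
    {"hand": 0, "x": -28, "y": 26, "z": 0, "roll": 0},
    {"hand": 0, "x": -28, "y": 26, "z": 0, "roll": 0},
    {"hand": 0, "x": -28, "y": 26, "z": 0, "roll": 0},
    {"hand": 0, "x": -28, "y": 26, "z": 0, "roll": 0},
    {"hand": 0, "x": -28, "y": 26, "z": 0, "roll": 0},
    {"hand": 0, "x": -28, "y": 26, "z": 0, "roll": 0},
    {"hand": 0, "x": -28, "y": 26, "z": 0, "roll": 0},
    {"hand": 0, "x": -28, "y": 26, "z": 0, "roll": 0},
    {"hand": 0, "x": -28, "y": 26, "z": 0, "roll": 0},
    {"hand": 0, "x": 0, "y": 0, "z": 0, "roll": 0},
  ],
)

```text
t: 3.02
tool_pos: [445.5, -120.5, 289.2]
ee_rot: [3.14, 0.002, 1.223]
wrist_force: [0.4, 0.2, 0.2]
gripper_width: 0.2
grip_force: 0.0
```

Run:
```python
from h import *
import pickle
s,T=st()
t=np.array([*(BTN+8*SY),150.])
print('tool delta',T.inv().apply(t-s['tool_pos']))
w=cloud('wrist');pickle.dump(w,open('wrist.pkl','wb'));p,d,c=w;print(c)
cv2.imwrite('pics/wrist.png',cv2.resize(p,(800,600)))
```

```text
t 3.0167 pos [ 445.53 -120.53  289.18] rot [3.1401e+00 1.7000e-03 1.2235e+00] rel btn sx,sy -39.57 45.42 F [0.41 0.15 0.18] F_sy 0.28 w 0.2 q [-0.44  0.08 -0.14  1.34 -0.    1.48]
tool delta [-37.16882474  39.36874425 139.30391067]
{'fx': 318.9162108737538, 'fy': 318.9162108737538, 'cx': 255.751447285233, 'cy': 194.26371796551848, 'dist': array([-0.07514946,  0.        ,  0.        ,  0.        ,  0.        ]), 'xyz': array([473.77159267, -41.1946934 , 414.11181326]), 'attitude': array([ 2.81008677e+00, -1.18840952e-03, -3.47915326e-01])}
```

View pics/wrist.png

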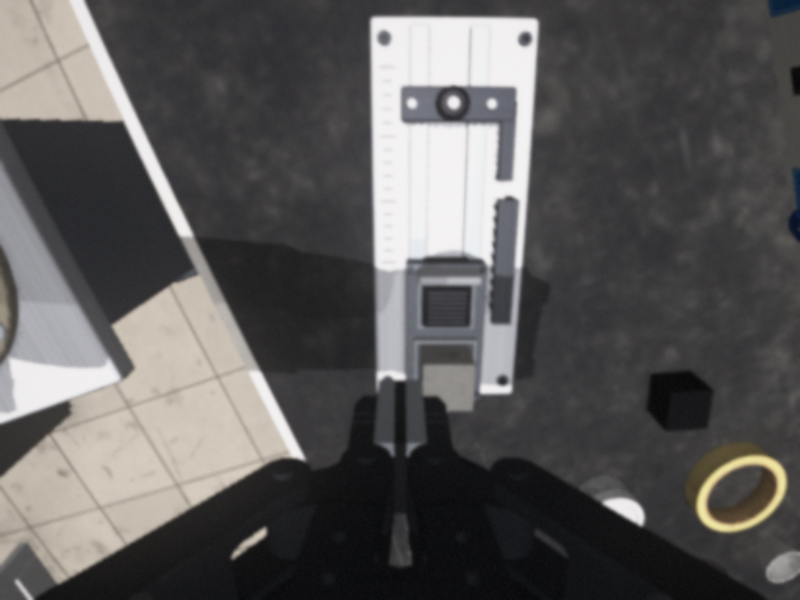

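The wrist view shows the button at (446,306), the stop's face edge from (402,122) to (500,124), the front plate corners at (371,17) and (538,19), and the nose front at about y=260. I'll cross-check positions against the top view.

Run:
```python
from h import *
import pickle
p,d,c=pickle.load(open('wrist.pkl','rb'))
for n,u,v,z in(('btn',446,306,50),('btnL',422,306,50),('btnR',471,306,50),('btnT',447,284,50),('btnB',447,327,50),('stop-',402,122,42),('stop+',500,124,42),('c1',371,17,12),('c2',538,19,12),('c4',512,394,12),('knob',454,102,54)):
    q=px(c,d,u*.64,v*.64,z);e=px(c,d,u*.64,v*.64);r=q[:2]-BTN;print(n,q.round(1),'rel btn',(r@SX).round(1),(r@SY).round(1),'depth z',e[2].round(1))
```

```text
btn [ 464.5 -173.3   50. ] rel btn -3.7 2.2 depth z 49.6
btnL [ 447.1 -167.    50. ] rel btn -22.3 2.3 depth z 37.8
btnR [ 482.8 -180.    50. ] rel btn 15.7 2.2 depth z 49.3
btnT [ 470.8 -156.7   50. ] rel btn -3.5 20.0 depth z 67.1
btnB [ 459.8 -190.2   50. ] rel btn -2.4 -15.3 depth z 49.0
stop- [478.5 -34.5  42. ] rel btn -37.9 137.5 depth z 11.8
stop+ [543.7 -59.2  42. ] rel btn 31.8 136.5 depth z 37.0
c1 [482.7  43.2  12. ] rel btn -60.3 212.0 depth z -0.5
c2 [597.6   1.3  12. ] rel btn 62.0 211.7 depth z -2.1
c4 [ 494.  -289.1   12. ] rel btn 63.3 -96.6 depth z -3.0
knob [516.  -34.4  54. ] rel btn -2.6 150.4 depth z 55.6
```

Both views agree within 4 mm, so I use the mean: button centre at rel (-1.7, +1.5). I'll aim the tips 7 to 8 mm ahead of it, then descend above the button.

apply_moves(
  steps=[
    {"hand": 0, "x": -9, "y": 9.5, "z": 20, "roll": 0},
    {"hand": 0, "x": -9, "y": 9.5, "z": 20, "roll": 0},
    {"hand": 0, "x": -9, "y": 9.5, "z": 20, "roll": 0},
    {"hand": 0, "x": -9, "y": 9.5, "z": 20, "roll": 0},
    {"hand": 0, "x": 0, "y": 0, "z": 30, "roll": 0},
    {"hand": 0, "x": 0, "y": 0, "z": 30, "roll": 0},
    {"hand": 0, "x": 0, "y": 0, "z": 30, "roll": 0},
    {"hand": 0, "x": 0, "y": 0, "z": 20, "roll": 0},
    {"hand": 0, "x": 0, "y": 0, "z": 10, "roll": 0},
    {"hand": 0, "x": 0, "y": 0, "z": 5, "roll": 0},
    {"hand": 0, "x": 0, "y": 0, "z": 0, "roll": 0},
    {"hand": 0, "x": 0, "y": 0, "z": 0, "roll": 0},
  ],
)

```text
t: 4.07
tool_pos: [467.5, -161.6, 86.3]
ee_rot: [3.14, -0.0, 1.227]
wrist_force: [-0.7, -0.8, -0.3]
gripper_width: 0.1
grip_force: 0.0
```

Run:
```python
from h import *
s,T=st()
p,d,c=cloud('wrist');cv2.imwrite('pics/wrist2.png',cv2.resize(p,(800,600)))
```

```text
t 4.0667 pos [ 467.45 -161.57   86.33] rot [ 3.1400e+00 -1.0000e-04  1.2269e+00] rel btn sx,sy -5.0 14.28 F [-0.72 -0.79 -0.32] F_sy -0.99 w 0.1 q [-0.5   0.27 -0.43  0.87  0.    1.42]
```

View pics/wrist2.png

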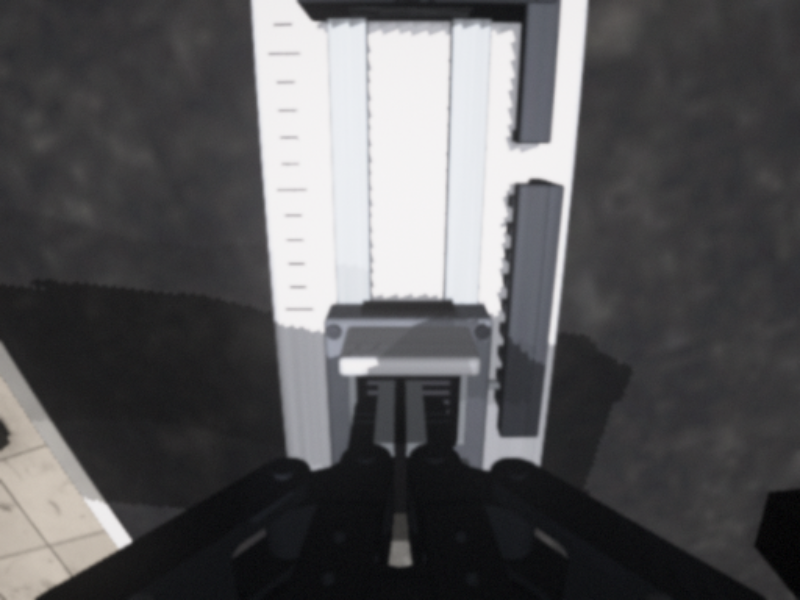

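The view shows the closed fingers (tips at about (400,380)) above the button, close behind the thumb wall's rear edge at y=374. I'll back off 6 mm along x, centre by 3 mm and lower.

apply_moves(
  steps=[
    {"hand": 0, "x": -3, "y": 1.5, "z": 0, "roll": 0},
    {"hand": 0, "x": -3, "y": 1.5, "z": 0, "roll": 0},
    {"hand": 0, "x": 0, "y": 0, "z": 0, "roll": 0},
    {"hand": 0, "x": 0, "y": 0, "z": 6, "roll": 0},
    {"hand": 0, "x": 0, "y": 0, "z": 6, "roll": 0},
    {"hand": 0, "x": 0, "y": 0, "z": 3, "roll": 0},
    {"hand": 0, "x": 0, "y": 0, "z": 0, "roll": 0},
    {"hand": 0, "x": 0, "y": 0, "z": 0, "roll": 0},
  ],
)

```text
t: 4.78
tool_pos: [467.0, -168.0, 69.7]
ee_rot: [-3.14, -0.0, 1.226]
wrist_force: [-0.1, 0.1, -0.1]
gripper_width: -0.2
grip_force: 0.0
```

```bash
python3 -c "
from h import *
st()"
```

```text
t 4.7833 pos [ 467.05 -168.     69.67] rot [-3.1402e+00 -4.0000e-04  1.2257e+00] rel btn sx,sy -3.2 8.1 F [-0.08  0.1  -0.08] F_sy 0.07 w -0.2 q [-0.51  0.3  -0.45  0.83  0.    1.41]
```

apply_moves(
  steps=[
    {"hand": 0, "x": 0, "y": 0, "z": 2, "roll": 0},
    {"hand": 0, "x": 0, "y": 0, "z": 2, "roll": 0},
    {"hand": 0, "x": 0, "y": 0, "z": 2, "roll": 0},
    {"hand": 0, "x": 0, "y": 0, "z": 0, "roll": 0},
    {"hand": 0, "x": 0, "y": 0, "z": 0, "roll": 0},
  ],
)

```text
t: 5.2
tool_pos: [467.8, -168.4, 64.5]
ee_rot: [3.141, -0.0, 1.226]
wrist_force: [-0.5, 0.0, 3.4]
gripper_width: 0.2
grip_force: 1.8
```

```bash
python3 -c "
from h import *
st()"
```

```text
t 5.2 pos [ 467.8  -168.39   64.55] rot [ 3.1410e+00 -1.0000e-04  1.2258e+00] rel btn sx,sy -2.36 7.99 F [-0.48  0.02  3.37] F_sy -0.14 w 0.2 q [-0.51  0.3  -0.45  0.82  0.    1.41]
```

apply_moves(
  steps=[
    {"hand": 0, "x": 0, "y": 0, "z": 2, "roll": 0},
    {"hand": 0, "x": 0, "y": 0, "z": 2, "roll": 0},
    {"hand": 0, "x": 0, "y": 0, "z": 1, "roll": 0},
    {"hand": 0, "x": 0, "y": 0, "z": 0, "roll": 0},
    {"hand": 0, "x": 0, "y": 0, "z": 0, "roll": 0},
  ],
)

```text
t: 5.62
tool_pos: [467.8, -168.4, 59.6]
ee_rot: [3.141, -0.0, 1.226]
wrist_force: [-1.0, 0.7, 6.4]
gripper_width: 0.0
grip_force: 3.3
```

```bash
python3 -c "
from h import *
st()"
```

```text
t 5.6167 pos [ 467.83 -168.39   59.64] rot [ 3.1408e+00 -1.0000e-04  1.2257e+00] rel btn sx,sy -2.33 8.0 F [-1.    0.73  6.36] F_sy 0.35 w 0.0 q [-0.51  0.31 -0.46  0.8   0.    1.41]
```

The button is about 6.5 to 7 mm down (6.4 N). Now I push along +y.

apply_moves(
  steps=[
    {"hand": 0, "x": 2, "y": 0, "z": 0, "roll": 0},
    {"hand": 0, "x": 2, "y": 0, "z": 0, "roll": 0},
    {"hand": 0, "x": 2, "y": 0, "z": 0, "roll": 0},
    {"hand": 0, "x": 2, "y": 0, "z": 0, "roll": 0},
    {"hand": 0, "x": 2, "y": 0, "z": 0, "roll": 0},
    {"hand": 0, "x": 2, "y": 0, "z": 0, "roll": 0},
    {"hand": 0, "x": 2, "y": 0, "z": 0, "roll": 0},
    {"hand": 0, "x": 2, "y": 0, "z": 0, "roll": 0},
    {"hand": 0, "x": 2, "y": 0, "z": 0, "roll": 0},
    {"hand": 0, "x": 2, "y": 0, "z": 0, "roll": 0},
  ],
)

```text
t: 6.45
tool_pos: [474.4, -150.3, 59.7]
ee_rot: [3.141, 0.002, 1.225]
wrist_force: [-2.2, -2.3, 6.9]
gripper_width: 0.1
grip_force: 3.3
```

```bash
python3 -c "
from h import *
st()"
```

```text
t 6.45 pos [ 474.36 -150.32   59.73] rot [3.1408e+00 1.9000e-03 1.2251e+00] rel btn sx,sy -2.33 27.21 F [-2.17 -2.33  6.89] F_sy -2.93 w 0.1 q [-0.47  0.31 -0.46  0.8  -0.    1.45]
```

It slides at 2.9 N with the button held. I'll continue.

apply_moves(
  steps=[
    {"hand": 0, "x": 3, "y": 0, "z": 0, "roll": 0},
    {"hand": 0, "x": 3, "y": 0, "z": 0, "roll": 0},
    {"hand": 0, "x": 3, "y": 0, "z": 0, "roll": 0},
    {"hand": 0, "x": 3, "y": 0, "z": 0, "roll": 0},
    {"hand": 0, "x": 3, "y": 0, "z": 0, "roll": 0},
    {"hand": 0, "x": 3, "y": 0, "z": 0, "roll": 0},
    {"hand": 0, "x": 3, "y": 0, "z": 0, "roll": 0},
    {"hand": 0, "x": 3, "y": 0, "z": 0, "roll": 0},
    {"hand": 0, "x": 3, "y": 0, "z": 0, "roll": 0},
    {"hand": 0, "x": 3, "y": 0, "z": 0, "roll": 0},
    {"hand": 0, "x": 3, "y": 0, "z": 0, "roll": 0},
    {"hand": 0, "x": 3, "y": 0, "z": 0, "roll": 0},
    {"hand": 0, "x": 3, "y": 0, "z": 0, "roll": 0},
    {"hand": 0, "x": 3, "y": 0, "z": 0, "roll": 0},
    {"hand": 0, "x": 3, "y": 0, "z": 0, "roll": 0},
    {"hand": 0, "x": 3, "y": 0, "z": 0, "roll": 0},
    {"hand": 0, "x": 3, "y": 0, "z": 0, "roll": 0},
    {"hand": 0, "x": 3, "y": 0, "z": 0, "roll": 0},
    {"hand": 0, "x": 2, "y": 0, "z": 0, "roll": 0},
    {"hand": 0, "x": 2, "y": 0, "z": 0, "roll": 0},
  ],
)

```text
t: 8.12
tool_pos: [494.1, -95.6, 59.8]
ee_rot: [3.141, 0.002, 1.225]
wrist_force: [-1.9, -3.0, 6.9]
gripper_width: 0.2
grip_force: 3.4
```

```bash
python3 -c "
from h import *
st()
p,d,c=cloud('wrist');cv2.imwrite('pics/wrist3.png',cv2.resize(p,(800,600)))"
```

```text
t 8.1167 pos [494.1  -95.61  59.78] rot [3.1406e+00 1.7000e-03 1.2253e+00] rel btn sx,sy -2.38 85.37 F [-1.89 -3.01  6.9 ] F_sy -3.48 w 0.2 q [-0.35  0.32 -0.44  0.81 -0.    1.57]
```

View pics/wrist3.png

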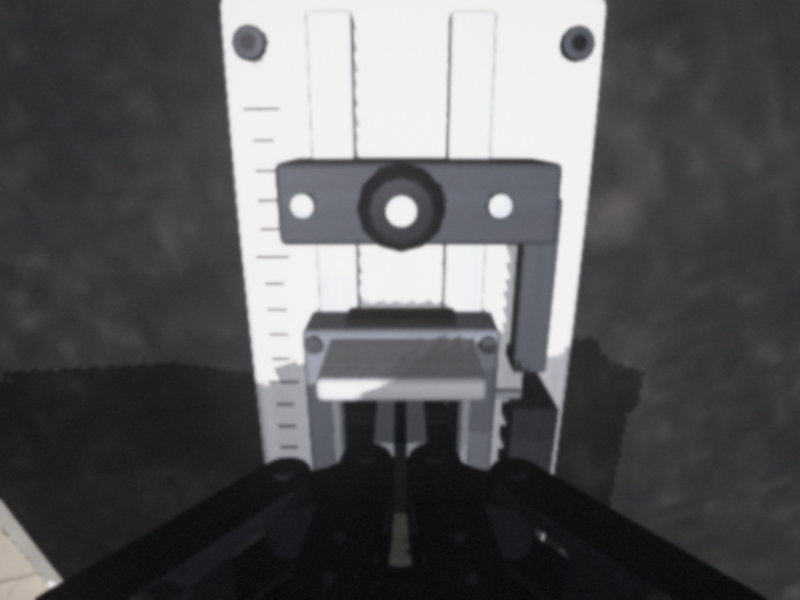

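The carriage nose at y≈310 is still roughly 23 mm short of the stop face at y≈243, and the tips are firmly on the thumb wall. I'll go on, slowing near the stop.

apply_moves(
  steps=[
    {"hand": 0, "x": 2, "y": 0, "z": 0, "roll": 0},
    {"hand": 0, "x": 2, "y": 0, "z": 0, "roll": 0},
    {"hand": 0, "x": 2, "y": 0, "z": 0, "roll": 0},
    {"hand": 0, "x": 2, "y": 0, "z": 0, "roll": 0},
    {"hand": 0, "x": 2, "y": 0, "z": 0, "roll": 0},
    {"hand": 0, "x": 2, "y": 0, "z": 0, "roll": 0},
    {"hand": 0, "x": 2, "y": 0, "z": 0, "roll": 0},
    {"hand": 0, "x": 2, "y": 0, "z": 0, "roll": 0},
    {"hand": 0, "x": 1, "y": 0, "z": 0, "roll": 0},
    {"hand": 0, "x": 1, "y": 0, "z": 0, "roll": 0},
  ],
)

```text
t: 9.0
tool_pos: [500.2, -78.7, 59.7]
ee_rot: [3.141, 0.002, 1.225]
wrist_force: [-1.1, -1.9, 7.2]
gripper_width: 0.2
grip_force: 3.3
```

```bash
python3 -c "
from h import *
st()"
```

```text
t 9.0 pos [500.16 -78.67  59.73] rot [3.1407e+00 1.6000e-03 1.2253e+00] rel btn sx,sy -2.44 103.36 F [-1.07 -1.86  7.17] F_sy -2.11 w 0.2 q [-0.31  0.32 -0.44  0.81 -0.    1.6 ]
```

apply_moves(
  steps=[
    {"hand": 0, "x": 1, "y": 0, "z": 0, "roll": 0},
    {"hand": 0, "x": 1, "y": 0, "z": 0, "roll": 0},
    {"hand": 0, "x": 1, "y": 0, "z": 0, "roll": 0},
    {"hand": 0, "x": 1, "y": 0, "z": 0, "roll": 0},
  ],
)

```text
t: 9.33
tool_pos: [501.5, -75.0, 59.7]
ee_rot: [3.141, 0.002, 1.225]
wrist_force: [-2.0, -1.6, 6.5]
gripper_width: -0.1
grip_force: 3.3
```

apply_moves(
  steps=[
    {"hand": 0, "x": 1, "y": 0, "z": 0, "roll": 0},
    {"hand": 0, "x": 1, "y": 0, "z": 0, "roll": 0},
  ],
)

```text
t: 9.5
tool_pos: [502.2, -73.1, 59.7]
ee_rot: [3.141, 0.002, 1.225]
wrist_force: [-3.0, -2.1, 5.9]
gripper_width: -0.3
grip_force: 3.3
```

apply_moves(
  steps=[
    {"hand": 0, "x": 1, "y": 0, "z": 0, "roll": 0},
    {"hand": 0, "x": 1, "y": 0, "z": 0, "roll": 0},
  ],
)

```text
t: 9.67
tool_pos: [502.8, -71.2, 59.7]
ee_rot: [3.141, 0.002, 1.225]
wrist_force: [-1.5, -3.0, 6.7]
gripper_width: 0.3
grip_force: 3.3
```

apply_moves(
  steps=[
    {"hand": 0, "x": 1, "y": 0, "z": 0, "roll": 0},
    {"hand": 0, "x": 1, "y": 0, "z": 0, "roll": 0},
  ],
)

```text
t: 9.83
tool_pos: [503.5, -69.8, 59.7]
ee_rot: [3.14, 0.003, 1.225]
wrist_force: [-1.8, -3.8, 6.8]
gripper_width: 0.1
grip_force: 3.2
```

apply_moves(
  steps=[
    {"hand": 0, "x": 1, "y": 0, "z": 0, "roll": 0},
    {"hand": 0, "x": 0, "y": 0, "z": 0, "roll": 0},
  ],
)

```text
t: 10.0
tool_pos: [504.0, -68.9, 59.8]
ee_rot: [3.14, 0.003, 1.225]
wrist_force: [-1.4, -3.0, 5.7]
gripper_width: 0.1
grip_force: 3.3
```

apply_moves(
  steps=[
    {"hand": 0, "x": 1, "y": 0, "z": 0, "roll": 0},
    {"hand": 0, "x": 0, "y": 0, "z": 0, "roll": 0},
  ],
)

```text
t: 10.17
tool_pos: [504.4, -68.0, 59.8]
ee_rot: [3.14, 0.003, 1.225]
wrist_force: [-0.5, -3.5, 6.9]
gripper_width: 0.1
grip_force: 3.3
```

apply_moves(
  steps=[
    {"hand": 0, "x": 1, "y": 0, "z": 0, "roll": 0},
    {"hand": 0, "x": 1, "y": 0, "z": 0, "roll": 0},
  ],
)

```text
t: 10.33
tool_pos: [504.7, -67.3, 59.9]
ee_rot: [3.14, 0.006, 1.224]
wrist_force: [-5.1, -12.3, 7.1]
gripper_width: 0.0
grip_force: 7.5
```

apply_moves(
  steps=[
    {"hand": 0, "x": 1, "y": 0, "z": 0, "roll": 0},
    {"hand": 0, "x": 0, "y": 0, "z": 0, "roll": 0},
  ],
)

```text
t: 10.5
tool_pos: [504.7, -67.3, 59.9]
ee_rot: [3.14, 0.008, 1.223]
wrist_force: [-5.5, -11.6, 8.2]
gripper_width: 0.0
grip_force: 8.4
```

The force rises to 13 N and motion stops: the carriage is against the end stop. I'll lift straight up while still pushing so the button comes up, then back off the wall and rise.

apply_moves(
  steps=[
    {"hand": 0, "x": 0, "y": 0, "z": -2, "roll": 0},
    {"hand": 0, "x": 0, "y": 0, "z": -2, "roll": 0},
    {"hand": 0, "x": 0, "y": 0, "z": -2, "roll": 0},
    {"hand": 0, "x": 0, "y": 0, "z": -2, "roll": 0},
    {"hand": 0, "x": 0, "y": 0, "z": -2, "roll": 0},
    {"hand": 0, "x": 0, "y": 0, "z": -2, "roll": 0},
    {"hand": 0, "x": 0, "y": 0, "z": 0, "roll": 0},
    {"hand": 0, "x": 0, "y": 0, "z": 0, "roll": 0},
  ],
)

```text
t: 11.17
tool_pos: [503.2, -66.7, 70.0]
ee_rot: [-3.139, 0.007, 1.223]
wrist_force: [-4.2, -10.8, -2.8]
gripper_width: -0.4
grip_force: 5.9
```

```bash
python3 -c "
from h import *
st()"
```

```text
t 11.1667 pos [503.18 -66.7   70.03] rot [-3.1393  0.0073  1.2233] rel btn sx,sy -3.67 115.64 F [ -4.19 -10.8   -2.83] F_sy -11.58 w -0.4 q [-0.29  0.32 -0.42  0.84 -0.01  1.63]
```

Clear of the button, with only wall friction left. I'll back off about 6 mm, then rise.

apply_moves(
  steps=[
    {"hand": 0, "x": -2, "y": 0, "z": -0.5, "roll": 0},
    {"hand": 0, "x": -2, "y": 0, "z": -0.5, "roll": 0},
    {"hand": 0, "x": -2, "y": 0, "z": -0.5, "roll": 0},
    {"hand": 0, "x": -2, "y": 0, "z": -0.5, "roll": 0},
    {"hand": 0, "x": 0, "y": 0, "z": -3, "roll": 0},
    {"hand": 0, "x": 0, "y": 0, "z": -10, "roll": 0},
    {"hand": 0, "x": 0, "y": 0, "z": -20, "roll": 0},
    {"hand": 0, "x": 0, "y": 0, "z": -30, "roll": 0},
    {"hand": 0, "x": 0, "y": 0, "z": -30, "roll": 0},
    {"hand": 0, "x": -20, "y": 0, "z": -30, "roll": 0},
    {"hand": 0, "x": -30, "y": 0, "z": -20, "roll": 0},
    {"hand": 0, "x": -30, "y": 0, "z": 0, "roll": 0},
    {"hand": 0, "x": -30, "y": 0, "z": 0, "roll": 0},
    {"hand": 0, "x": 0, "y": 0, "z": 0, "roll": 0},
    {"hand": 0, "x": 0, "y": 0, "z": 0, "roll": 0},
  ],
)

```text
t: 12.42
tool_pos: [465.0, -175.9, 217.3]
ee_rot: [3.14, -0.0, 1.223]
wrist_force: [-0.7, 0.9, -0.5]
gripper_width: 0.1
grip_force: 0.0
```

Run:
```python
from h import *
st()
p,d,c=cloud('wrist');cv2.imwrite('pics/wrist4.png',cv2.resize(p[:300,130:430],(600,600),interpolation=cv2.INTER_CUBIC))
pt,dt,ct=cloud('top')
for nm,(P,D,C) in(('wrist',(p,d,c)),('top',(pt,dt,ct))):
    u0=[(u,v) for v in range(0,384,1) for u in range(0,512,1) if D[v,u]>0]
    K=np.array([[C['fx'],0,C['cx']],[0,C['fy'],C['cy']],[0,0,1.]])
    n=cv2.undistortPoints(np.array(u0,float)[:,None],K,np.array(C['dist']))[:,0]
    s=np.array([D[v,u] for u,v in u0])
    q=C['xyz']+R.from_euler('xyz',C['attitude']).apply(np.c_[n,np.ones(len(n))])*s[:,None]
    r=q[:,:2]-BTN; sx=r@SX; sy=r@SY
    for y0 in range(85,148,3):
        m=(abs(sx+2)<12)&(abs(sy-y0)<1.5); 
        if m.any(): print(nm,y0,np.median(q[m,2]).round(1),end='; ')
    print()
```

```text
t 12.4167 pos [ 464.96 -175.95  217.3 ] rot [ 3.1403e+00 -2.0000e-04  1.2229e+00] rel btn sx,sy -2.45 -0.09 F [-0.67  0.92 -0.45] F_sy 0.64 w 0.1 q [-0.52  0.17 -0.21  1.18  0.    1.4 ]
wrist 85 39.8; wrist 88 48.9; wrist 91 49.8; wrist 94 49.6; wrist 97 49.7; wrist 100 49.5; wrist 103 50.0; wrist 106 49.6; wrist 109 49.7; wrist 112 49.6; wrist 115 49.3; wrist 118 49.5; wrist 121 46.6; wrist 124 40.6; wrist 127 55.4; wrist 130 67.4; wrist 133 66.8; wrist 139 45.6; wrist 142 51.9; wrist 145 53.0; 
top 88 50.5; top 91 53.7; top 94 52.3; top 97 49.7; top 100 50.2; top 103 52.6; top 106 53.4; top 109 48.9; top 112 47.9; top 115 48.8; top 118 51.1; top 121 41.9; top 124 40.3; top 127 54.3; top 130 70.0; top 133 69.6; top 136 34.5; top 139 42.9; top 142 54.1; top 145 53.2;
```

View pics/wrist4.png

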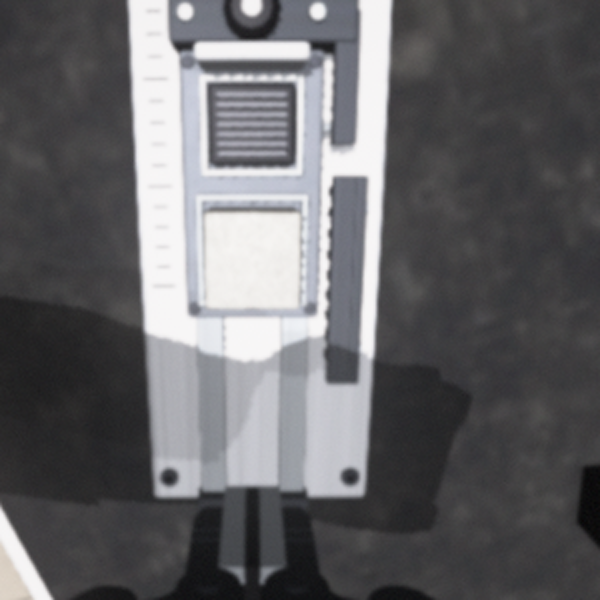

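The carriage sits at the end stop: the wall at (252,50) is right against the stop block. The button at (252,125) is fully up at z ≈ 49.6 mm, which the catch tooth only allows when the carriage is home. The cube is still in its nest at (252,258).

```bash
python3 -c "
from bench import arm
print(arm.finish_job())"
```

```text
the job is handed in; nothing more can be done
None
```

The carriage was pushed to the end stop with its button held down and the lock has caught there; the cube is still in its nest, the arm is clear, and the job was handed in at about 12.5 s.

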